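Dial and bolt the key box

TASK

Lock the key box: with a fingertip, flick the teeth of its thumbwheel clockwise (seen from above), click by click, until the tooth with the raised rib points at the bolt, without clicking past it. Then push the bolt's grip with the finger towards the wheel until it is fully home. Only flick and push: do not grip the wheel, do not lift the box or shove it away, and leave the things around it where they stand.

Things in the scene. Friction and masses are not known exactly. Their poses are not given: they have to be found in the camera images.
- keybox: Grey flat key box, 130 (x) x 230 (y) x 45 mm high, 3 to 4.5 kg, loose on rubber feet; a sideways push over about 12 N may make it slide. Origin: centre of its underside; z up, -x is its front (towards the robot), +y its left. On its lid lie a flat six-toothed thumbwheel (upright axis 45 mm to +y of the centre) and, right of it, a bolt that slides along the box's y.
- wheel_axis (a point): Point on the wheel's upright axis at the height of the box's lid (45 mm above the worktop).
- dial: The thumbwheel: black disc of 32 mm radius with six straight teeth, 9 mm wide, 60 degrees apart, reaching 64 mm from the axis; all 12 to 28 mm above the lid. Gaps between teeth are free beyond 38 mm from the axis. One tooth has a raised rib on top, 6 mm wide, up to 36 mm above the lid, 16 to 68 mm from the axis. Origin on the axis at lid height; the ribbed tooth points along its own -y.
- rib_tip (a point): Point near the outer end of the raised rib, 66 mm from the wheel's axis, 32 mm above the lid.
- wheel (a joint): Turn of the wheel in rad, growing clockwise seen from above; 0 when the ribbed tooth points at the bolt (box -y). It rests only at clicks, every 60 degrees (1.047); it starts 2 or 3 clicks short (-2.09 or -3.14; once in a long while balanced halfway between). A tooth tip needs about 1 to 6 N; past halfway to the next click the wheel snaps on by itself, and is held there.
- bolt (a joint): Slide of the bolt in m, 0 drawn back to 0.018 fully home against its stop, growing towards the wheel (box +y). Friction about 1.5 N; it stays where left. A gate under the ribbed tooth lets it in only when joint wheel is at 0; otherwise it stops after about 5 mm.
- grip: The bolt's upright grip, a black block 22 (box x) x 12 (box y) mm, 31 mm high. Origin: centre of its underside, 9 mm above the lid. With the bolt drawn back it stands 96 mm to the box's -y of the wheel's axis, with 58 mm of lid on its far (-y) side, where only guide lugs 11 mm high stand: keep the fingertip above them.
- keys: Bunch of keys, 104 x 115 x 8 mm, loose, beside the box: leave alone. Origin: centre of its underside.
- jar: Small spice jar with a black cap, 42 mm wide, 70 mm high, loose, beside or behind the box: leave alone. Origin: centre of its underside.
- tin: Small tin of beans, 75 mm wide, 58 mm high, loose, beside or behind the box: leave alone. Origin: centre of its underside.
- tumbler: Empty glass, 81 mm wide, 91 mm high, loose, behind the box: leave alone. Origin: centre of its underside.
- opener: Can opener with a dark green handle, 174 x 41 x 20 mm, lying loose beside the box: leave alone. Origin: centre of its underside.

How it is judged (in metres and radians):
On the way, in this order (a step that is already met when the one before it is completed fails the run):
1. the wheel rests with its ribbed tooth pointing at the bolt (value of joint wheel between -0.15 and 0.15 rad and value of joint bolt below 0.012 m), for 0.2 s.
2. the bolt is pushed fully home (value of joint bolt above 0.0155 m), for 0.2 s.
At the end, for the whole second after the job is handed in: The wheel is on its mark (joint wheel within 0.15 rad of 0), the bolt is home (joint bolt above 15.5 of 18 mm), and the box stands flat and still (value of joint wheel between -0.15 and 0.15 rad and value of joint bolt above 0.0155 m and height (world z) of keybox below 0.005 m and angle between keybox's own z axis and vertical below 0.05 rad and linear speed of keybox below 0.02 m/s); the robot touches nothing.
It fails at once if the wheel is clicked past its mark, or turned backwards the long way round (value of joint wheel above 0.6 rad or value of joint wheel below -3.9 rad).
It fails at once if the wheel is gripped or pushed with more than 30 N, or the bolt's grip with more than 60 N (contact force between the fingers and dial above 30 N or contact force between the fingers and grip above 60 N).
It fails at once if the box is lifted or tipped (height (world z) of keybox above 0.008 m or angle between keybox's own z axis and vertical above 0.1 rad).
It fails at once if the box is shoved more than 25 mm (distance of keybox from where it was at the start of the episode above 0.025 m).
It fails at once if one of the things around the box is moved more than 30 mm (distance of any of keys, jar, tin, tumbler, opener from where it was at the start of the episode above 0.03 m).
It also fails if it takes over 58 s, if anything falls off the work surface, if the arm or the gripper's body presses on something with over 40 N, if the wrist force passes 120 N, or if a joint passes its speed limit or range.

ROBOT

A 6-joint arm with a two-finger parallel gripper is mounted at the origin on a cart in front of the work surface, level with it; the furniture and walls round the work are solid. World frame = base frame: x ahead of the robot, y to its left, z up, the work surface at z = 0. Lengths are in mm, angles in rad, forces in N, time in s.
With the tool pointing down it reaches from about 400 to 925 mm from the base axis. Payload 12.5 kg.
Tool frame: the origin (TCP) lies at the very end of the fingers, on their centre line; the grasp point (between the pads) lies 19 mm behind it; z points along the fingers, y is the line along which they close (so a half turn about z gives the same grasp; the last joint's range is limited). The gripper opens to 95 mm and grips with 3 to 60 N. Pads are 20 mm wide; open, the fingers measure 119 mm over their backs; the gripper's body (75 mm by 180 mm) begins 59 mm behind the grasp point.
Start: joints at [-1.275, 0.491, 1.559, -0, 1.092, -0.106], TCP at [244.447, -575.236, 177.661] pointing down, gripper open.
Joint ranges: [-3.1, 3.1], [-0.84, 2.19], [0.05, 2.79], [-1.13, 4.28], [0.06, 2.93], [-2.69, 2.69]. Speed limits (rad/s): [2.22, 2.22, 2.79, 3.14, 3.14, 3.14].

INTERFACE

Orientations are given as [roll, pitch, yaw] about the fixed x, y, z axes, in that order (R = Rz(yaw) Ry(pitch) Rx(roll)).
In Python, from cell import env, camrig gives the robot as it stands (env), with the cameras (camrig).
- The arm moves only by the tool run_rows, called after "Request:" by a JSON object that holds its "op" and its "data", one argument or row to a line. Schema: {"type":"object","properties":{"moves":{"type":"array","items":{"type":"array","items":{"type":"number"},"minItems":5,"maxItems":5},"minItems":1,"maxItems":5},"only":{"type":"string"},"quiet":{"type":"boolean"},"lines":{"type":"string"}},"required":["moves"],"additionalProperties":false}. moves is a list of rows, 1 to 5 of them, each of 5 numbers: dx, dy, dz in normalised numbers (1 is 500 mm), then a turn about the tool's z in parts of the range, where 1.0 means 4 rad, then the opening from 0.0 (shut) to 1.0 (fully open); each row is the pose to reach, as a shift and turn from the pose commanded when the call began, along the tool's axes at that moment; what a row does not reach only later rows make up. A row lasts 1/12 s, in which the tool goes at most 41.7 mm and 0.125 rad, less where a joint would pass 70% of its speed; a pose out of reach is approached as far as the arm can. The fingers move at their own pace and stop on an object; the grip force is fixed at half the most. Time passes only in rows, so rows that do not move let the fingers close. The tool returns the time, the measured TCP pose, the force, the opening and the grip force at its end. only (a regular expression) keeps the lines of the reply that match it, lines (a string "A,B") keeps lines A to B, and quiet returns only ok. Input that does not fit is refused with a message, and nothing moves.
- env.state(): the state, without advancing time (a new reading comes with each control period).
- camrig.read_camera(name): name is "scene" or "top" or "wrist"; returns (picture, depth): 480x640x3 uint8, red, green, blue; 480x640 float32, mm along the optical axis (not along the pixel's ray), 0 where there is no reading.
- camrig.camera_info(name): a dict with "vertical_fov" (degrees; the focal length in pixels is half the picture's height over the tangent of half this angle, whatever the lens; pixels are square), "cx", "cy" (the principal point, pixels), "dist_coeffs" ([k1, k2, p1, p2, k3] as OpenCV has them; the pictures are not rectified), "origin" and "attitude" of the camera in the world. Camera axes: x right, y down, z forward; pixel columns grow to the right and rows downward; lengths in mm; the calibration is good to about 2 mm. A picture is of the moment at which its call begins: read the wrist's pose just before it. camera_info takes no time and is no camera call; for the wrist camera it gives the pose at the moment of the call.
- env.job_done(): hands the job in; it is judged then, once.
The state is a dict: "t": time; "joints": joint angles; "qvel": joint speeds; "tau": joint torques, N m; "eef_pos": TCP position; "tcp_rot": TCP orientation; "ft_force": force on the tool from outside, world axes, zero at the start; "moment": the same for the moment, N m; "opening": opening from 0.0 (shut) to 1.0 (fully open); "grip_force": force on a finger pad.
Only numpy, scipy, OpenCV 4.12 (cv2) and the standard library are available. Lean on these libraries where they do the work, as an engineer would, in place of code of your own. Each camera call takes 0.05 s, during which the arm holds its last target. There are 200 camera calls.

## Working session

There is one attempt and no reset: what is moved stays moved. The work goes in short steps, Python scripts to look and compute and a tool call to move; the robot and the scene stay as the last step left them, time stands still between calls to the robot, and variables do not carry over. Pictures are saved under pics/ and viewed, at most 10 in all, crops included, and the job is handed in when it is done.

```bash
ls; mkdir -p pics; python3 - <<'E'
from cell import env, camrig
import cv2,numpy as np
s=env.state();print({k:np.round(v,3) for k,v in s.items()})
for n in("top","scene"):
    print(n,camrig.camera_info(n)); p,d=camrig.read_camera(n);cv2.imwrite(f"pics/{n}0.png",p[:,:,::-1]);np.save(f"pics/{n}0d.npy",d)
E
```

```text
cell.py
pics
{'t': np.float64(0.0), 'joints': array([-1.275,  0.492,  1.559,  0.   ,  1.092, -0.106]), 'qvel': array([ 0.002,  0.001, -0.003, -0.   , -0.001,  0.001]), 'tau': array([-4.0000e-03, -6.1265e+01, -2.5818e+01,  6.9000e-02,  4.8000e-02,
       -0.0000e+00]), 'eef_pos': array([ 244.358, -574.933,  177.06 ]), 'tcp_rot': array([-3.14 , -0.   ,  0.402]), 'ft_force': array([ 0.146, -0.348, -0.301]), 'moment': array([0.068, 0.014, 0.017]), 'grip_force': np.float64(0.0), 'opening': np.float64(0.998)}
top {'vertical_fov': 47.744909222836, 'cx': 315.0641962275929, 'cy': 241.4178385349447, 'dist_coeffs': array([-0.1165993,  0.       ,  0.       ,  0.       ,  0.       ]), 'origin': array([ 432.12762031,   23.823317  , 1179.45014357]), 'attitude': array([-3.07339641,  0.01799199, -1.57765759])}
scene {'vertical_fov': 49.264327789819355, 'cx': 323.40455059681926, 'cy': 233.58913153321794, 'dist_coeffs': array([0.02083495, 0.        , 0.        , 0.        , 0.        ]), 'origin': array([-106.96441683,  461.57379417,  802.96922581]), 'attitude': array([-2.31576709,  0.00881266, -2.18754495])}
```

View pics/top0.png

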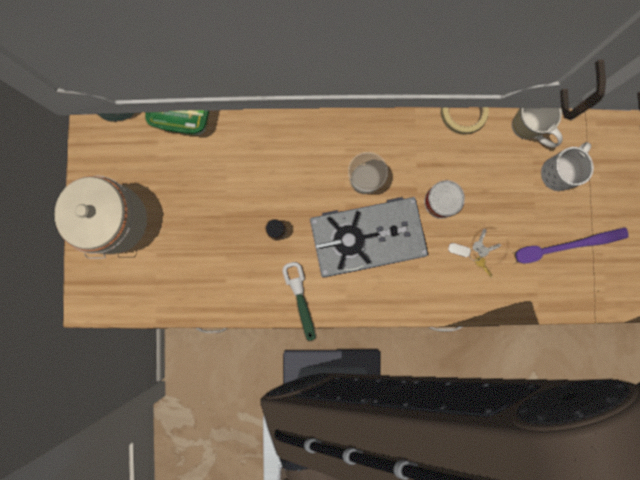

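View pics/scene0.png

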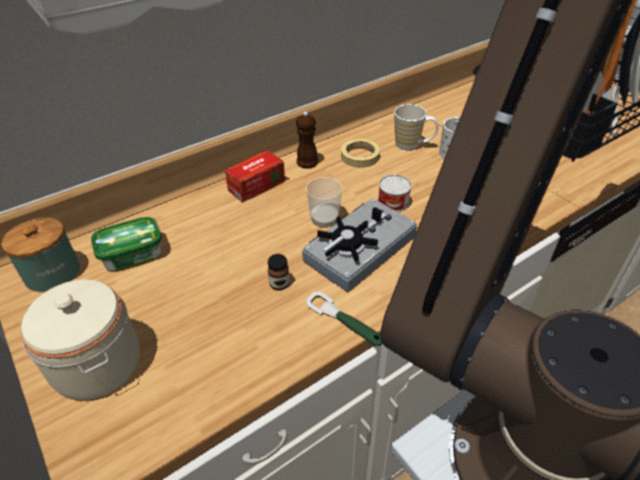

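The top view shows the box centred near (369,237), the wheel hub at (349,240) and the grip at (394,230). The light-topped rib points left to (318,246), away from the bolt, so the wheel is about 3 clicks short. The jar is at (277,230), the tin at (445,198), the tumbler at (368,173), the keys near (485,250) and the opener at (303,300). The scene view agrees with this.

```bash
cat > h.py <<'E'
from cell import env, camrig
import cv2,numpy as np
from scipy.spatial.transform import Rotation as R
def cam(n):
    c=camrig.camera_info(n);f=240/np.tan(np.radians(c["vertical_fov"]/2))
    return np.array([[f,0,c["cx"]],[0,f,c["cy"]],[0,0,1]]),c["dist_coeffs"],np.array(c["origin"]),R.from_euler("xyz",c["attitude"]).as_matrix()
def onplane(C,uv,z):
    K,D,o,M=C;p=cv2.undistortPoints(np.float64(uv).reshape(-1,1,2),K,D)[:,0]
    r=np.c_[p,np.ones(len(p))]@M.T
    return o+r*((z-o[2])/r[:,2])[:,None]
def cloud(C,d):
    v,u=np.mgrid[:480,:640];K,D,o,M=C
    p=cv2.undistortPoints(np.float64(np.stack([u,v],-1)).reshape(-1,1,2),K,D)[:,0]
    return ((np.c_[p,np.ones(len(p))]*d.reshape(-1,1))@M.T+o).reshape(480,640,3)
E
python3 - <<'E'
from h import *
C=cam("top");d=np.load("pics/top0d.npy");im=cv2.imread("pics/top0.png")
P=cloud(C,d);z=P[...,2]
roi=np.zeros((480,640),bool);roi[190:285,300:440]=1
print("table z",np.median(z[260:300,330:420]))
hsv=cv2.cvtColor(im,cv2.COLOR_BGR2HSV)
m=(roi&(z>30)&(z<95)&(hsv[...,1]<70)).astype(np.uint8)
m=cv2.morphologyEx(m,cv2.MORPH_OPEN,np.ones((5,5)))
cs=max(cv2.findContours(m,0,2)[0],key=cv2.contourArea)
b=cv2.boxPoints(cv2.minAreaRect(cs));print(b.round(1))
w=onplane(C,b,45);print(w.round(1), w.mean(0).round(1),np.linalg.norm(np.diff(w,axis=0),axis=1))
a=cv2.minAreaRect(np.float32(onplane(C,cs.reshape(-1,2),45)[:,:2]));print("world rect",a)
big=cv2.resize(im[190:290,265:445],None,fx=4.4,fy=4.4,interpolation=cv2.INTER_CUBIC);cv2.imwrite("pics/crop0.png",big)
E
```

```text
table z 0.3133312288808838
[[309.1 215.7]
 [415.  194. ]
 [427.6 255.7]
 [321.6 277.3]]
[[ 564.2   56.    45. ]
 [ 608.4 -168.2   45. ]
 [ 477.8 -192.    45. ]
 [ 434.5   30.5   45. ]] [521.2 -68.4  45. ] [228.45984302 132.70070754 226.64954195]
world rect ((521.1453247070312, -68.10040283203125), (132.27188110351562, 226.92320251464844), 11.095123291015625)
```

View pics/crop0.png

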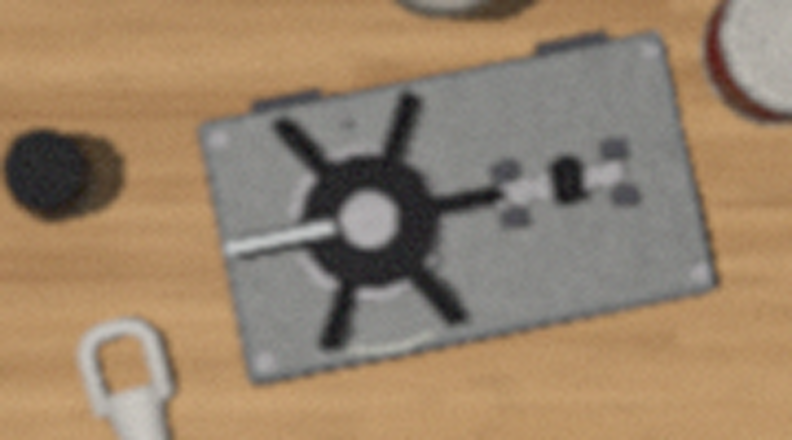

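The crop shows the hub at crop (370,217), the grip at (568,180) and the rib tip at (230,248). The rib points directly away from the bolt, so it needs three clockwise clicks.

```bash
python3 - <<'E'
from h import *
C=cam("top");o=np.array([265,190])
f=lambda p,z:onplane(C,[np.array(p)/4.4+o-.4],z)[0]
hub=f((370,217),75);g=f((568,180),85);rib=f((228,248),81)
print(hub,g,rib,np.linalg.norm(g-hub),np.linalg.norm(rib[:2]-hub[:2]))
dd=(g-hub)[:2];print("yaw",np.arctan2(dd[0],-dd[1]))
a=np.radians(11.1);X=np.array([np.cos(a),np.sin(a)]);Y=np.array([-np.sin(a),np.cos(a)])
print("axis from box",np.array([521.1,-68.1])+45*Y)
E
```

```text
[512.26893621 -25.49689456  75.        ] [ 527.88735095 -116.45024533   85.        ] [498.0314999   40.38877535  81.        ] 92.82481831384581 67.40642470962901
yaw 0.17006035797506042
axis from box [512.43651151 -23.94183012]
```

Units first: shifts go in shares of 500 mm and turns go in shares of 4 rad. So 0.2 rad / 4 = 0.05.

Request:
{"op": "run_rows", "data": {
  "moves": [
    [0,0,0,0.025,0],
    [0,0,0,0.05,0]
  ]
}}

```text
t: 0.27
eef_pos: [244.4, -575.0, 177.3]
tcp_rot: [-3.141, 0.0, 0.198]
ft_force: [0.0, 0.4, -0.3]
opening: 0.91
grip_force: 0.0
```

In the tool's units: -143 mm / 500 = -0.286, 107 mm / 500 = 0.214.

Request:
{"op": "run_rows", "data": {
  "moves": [
    [0.044,-0.056,0,0,0],
    [0.086,-0.114,0,0,0],
    [0.13,-0.172,0,0,0],
    [0.172,-0.23,0,0,0],
    [0.214,-0.286,0,0,0]
  ]
}}

```text
t: 0.68
eef_pos: [320.8, -411.9, 177.4]
tcp_rot: [-3.141, 0.0, 0.202]
ft_force: [0.2, -0.4, 0.5]
opening: 0.566
grip_force: 0.0
```

Request:
{"op": "run_rows", "data": {
  "moves": [
    [0.044,-0.056,0,0,0],
    [0.086,-0.114,0,0,0],
    [0.13,-0.172,0,0,0],
    [0.172,-0.23,0,0,0],
    [0.214,-0.286,0,0,0]
  ]
}}

```text
t: 1.1
eef_pos: [397.0, -250.3, 177.6]
tcp_rot: [-3.141, 0.0, 0.202]
ft_force: [-0.1, -0.8, 0.6]
opening: 0.219
grip_force: 0.0
```

Request:
{"op": "run_rows", "data": {
  "moves": [
    [0.044,-0.056,0,0,0],
    [0.086,-0.114,0,0,0],
    [0.13,-0.172,0,0,0],
    [0.172,-0.23,0,0,0],
    [0.214,-0.286,0,0,0]
  ]
}}

```text
t: 1.52
eef_pos: [473.2, -88.7, 177.6]
tcp_rot: [-3.142, 0.0, 0.202]
ft_force: [0.2, -0.6, -0.6]
opening: 0.005
grip_force: 0.0
```

```bash
python3 - <<'E'
from h import *
print(env.state()["eef_pos"])
C=cam("wrist");p,d=camrig.read_camera("wrist");cv2.imwrite("pics/w1.png",p[:,:,::-1]);np.savez("pics/w1.npz",d=d,K=C[0],D=C[1],o=C[2],M=C[3])
E
```

```text
[473.23816865 -88.71917501 177.56382075]
```

View pics/w1.png

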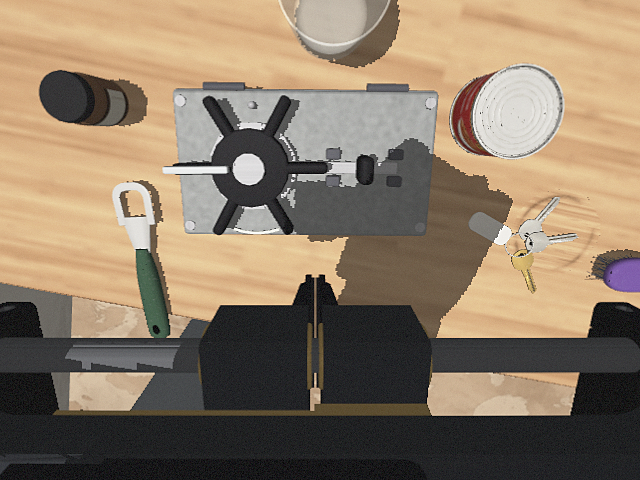

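The wrist view shows the hub at (248,169), the grip top at (365,169) and the rib tip at (164,170). The box's edges run parallel to the image and the closed fingertip is at (316,277).

```bash
python3 - <<'E'
from h import *
q=np.load("pics/w1.npz");C=(q["K"],q["D"],q["o"],q["M"]);P=cloud(C,q["d"])
f=lambda p,z:onplane(C,[p],z)[0]
for n,p in dict(hub=(248,169),grip=(365,169),rib=(180,169),lid=(300,110),tip=(316,279)).items(): print(n,P[p[1],p[0]].round(1))
hub=f((248,169),P[169,248,2]);g=f((365,169.5),85);rt=f((164,170),81)
w=onplane(C,[(174,90),(437,90),(426,235),(184,234)],45)
print(hub,g,rt);print(w.round(1),w.mean(0))
for A,B in((hub,g),(rt,g),(w[0],w[1]),(w[3],w[2])): print("yaw",np.arctan2(B[0]-A[0],A[1]-B[1]),np.linalg.norm(B-A))
e=env.state()["eef_pos"];a=.197
for n,v in(("hub",hub),("grip",g)):
    r=e-v;print(n,"tcp in box axes",r[0]*np.cos(a)+r[1]*np.sin(a),-r[0]*np.sin(a)+r[1]*np.cos(a))
E
```

```text
hub [511.2 -26.4  76.7]
grip [ 530.4 -117.2   84.8]
rib [500.9  25.8  80.8]
lid [565.1 -57.3  45.7]
tip [483.8 -87.3 216.8]
[511.16187167 -26.39831942  76.72394643] [ 530.07814696 -117.24607381   85.        ] [497.61541955  38.08972479  81.        ]
[[ 559.6   49.4   45. ]
 [ 603.8 -166.8   45. ]
 [ 480.6 -192.7   45. ]
 [ 436.5   27.6   45. ]] [520.14157916 -70.61870108  45.        ]
yaw 0.20528630215859475 93.16454803673923
yaw 0.20601909923557346 158.74205176215267
yaw 0.2014008284122582 220.68768689289814
yaw 0.19739344521957472 224.66195091622257
hub tcp in box axes -46.902022847962705 -50.19693356005469
grip tcp in box axes -47.6709516335799 42.59610872645465
```

In the tool's units: 115 mm / 500 = 0.23, 95 mm / 500 = 0.19.

Request:
{"op": "run_rows", "data": {
  "moves": [
    [-0.006,0.01,0.076,0,0],
    [-0.006,0.01,0.14,0,0],
    [-0.006,0.01,0.19,0,0],
    [-0.006,0.01,0.23,0,0],
    [-0.006,0.01,0.23,0,0]
  ]
}}

```text
t: 1.98
eef_pos: [469.2, -95.5, 59.5]
tcp_rot: [-3.139, 0.005, 0.202]
ft_force: [-1.3, -0.6, -1.1]
opening: 0.005
grip_force: 0.0
```

In the tool's units: -20 mm / 500 = -0.04, -16 mm / 500 = -0.032.

Request:
{"op": "run_rows", "data": {
  "moves": [
    [0,-0.008,0,0,0],
    [0,-0.016,0,0,0],
    [0,-0.024,0,0,0],
    [0,-0.032,0,0,0],
    [0,-0.04,0,0,0]
  ]
}}

```text
t: 2.4
eef_pos: [467.3, -76.1, 63.5]
tcp_rot: [3.141, -0.001, 0.202]
ft_force: [-0.2, -0.2, -0.2]
opening: 0.005
grip_force: 0.0
```

In the tool's units: -20 mm / 500 = -0.04, -16 mm / 500 = -0.032.

Request:
{"op": "run_rows", "data": {
  "moves": [
    [0,-0.008,0,0,0],
    [0,-0.016,0,0,0],
    [0,-0.024,0,0,0],
    [0,-0.032,0,0,0],
    [0,-0.04,0,0,0]
  ]
}}

```text
t: 2.82
eef_pos: [462.9, -56.5, 62.6]
tcp_rot: [3.141, -0.0, 0.202]
ft_force: [-0.6, -0.2, 0.1]
opening: 0.003
grip_force: 0.0
```

Request:
{"op": "run_rows", "data": {
  "moves": [
    [0,-0.008,0,0,0],
    [0,-0.016,0,0,0],
    [0,-0.024,0,0,0],
    [0,-0.032,0,0,0],
    [0,-0.036,0,0,0]
  ]
}}

```text
t: 3.23
eef_pos: [459.2, -38.8, 62.6]
tcp_rot: [3.142, 0.0, 0.202]
ft_force: [0.5, 0.4, 0.2]
opening: 0.004
grip_force: 0.0
```

```bash
python3 - <<'E'
from h import *
C=cam("wrist");p,d=camrig.read_camera("wrist");cv2.imwrite("pics/w2.png",p[:,:,::-1])
E
```

```text
(no output)
```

View pics/w2.png

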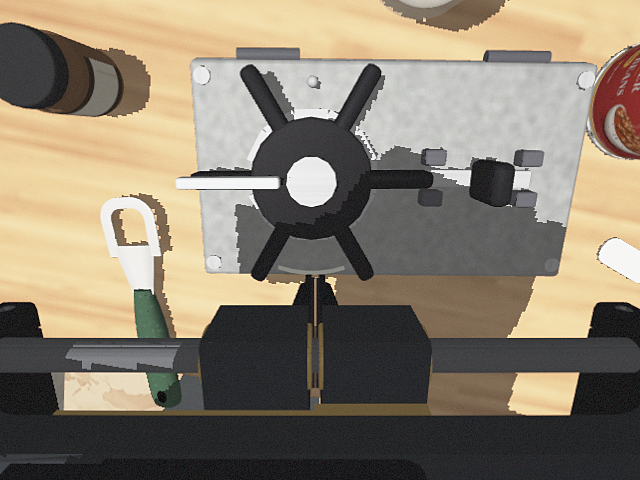

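The wheel has not turned. The rib is still at left (178,183), and the fingertip at (316,277) is in the front gap, level with the tooth tips at (262,277) and (365,277). It passed just outside them, so I'll measure the offset.

```bash
python3 - <<'E'
from h import *
C=cam("wrist");K,D,o,M=C;s=env.state();e=s["eef_pos"];print(e,o,s["tcp_rot"])
p,d=camrig.read_camera("wrist");P=cloud(C,d)
T=R.from_euler("xyz",s["tcp_rot"]).as_matrix()
pr=lambda X:cv2.projectPoints(np.float64(X).reshape(-1,1,3),M.T,-M.T@o,K,D)[0].reshape(-1,2).round(1)
print("tcp px",pr([e,e+10*T[:,0],e-19*T[:,2]]))
L=lambda v:(T[:,:2].T@(v-e)).round(1)
for q in((312,181),(316,285),(303,290),(328,290),(266,265),(360,265),(230,183),(420,180),(490,175),(220,100)):
    w=P[q[1],q[0]];print(q,"tool xy",L(w),"z",w[2].round(1))
print("hub",L(onplane(C,[(311.5,181)],76)[0]),"tips",L(onplane(C,[(262,277)],73)[0]),L(onplane(C,[(364,277)],73)[0]),L(onplane(C,[(367,66)],73)[0]),L(onplane(C,[(249,66)],73)[0]))
E
```

```text
[459.19628195 -38.70273065  62.61227362] [534.5075887  -23.55162696 269.203755  ] [3.14159116e+00 1.29020799e-04 2.02158519e-01]
tcp px [[314.5 271.1]
 [314.5 254.8]
 [314.5 283.6]]
(312, 181) tool xy [76.8  0.3] z 269.2
(316, 285) tool xy [10.8  0.7] z 109.5
(303, 290) tool xy [12.1 -4.9] z 118.3
(328, 290) tool xy [11.9  5.9] z 117.8
(266, 265) tool xy [  7.2 -26.7] z 72.3
(360, 265) tool xy [ 7.2 25.1] z 72.4
(230, 183) tool xy [ 53.3 -42. ] z 80.6
(420, 180) tool xy [53.8 54.6] z 72.7
(490, 175) tool xy [57.2 86.9] z 80.6
(220, 100) tool xy [ 95.1 -52.9] z 44.5
hub [53.7 -1.5] tips [  0.4 -29.1] [ 0.4 27.4] [108.   25.1] [108.  -31.2]
```

The depth readings show the fingertip is tapered and the TCP was only just at tooth-tip radius, so it slid past the tip. I'll back out, go round, and come back 10 mm deeper and 4 mm lower.

In the tool's units: 58 mm / 500 = 0.116, 40 mm / 500 = 0.08.

Request:
{"op": "run_rows", "data": {
  "moves": [
    [-0.024,0,0,0,0],
    [-0.048,0,0,0,0],
    [-0.048,0.04,0,0,0],
    [-0.048,0.08,0,0,0],
    [-0.048,0.116,0,0,0]
  ]
}}

```text
t: 3.75
eef_pos: [447.7, -101.9, 62.8]
tcp_rot: [3.141, -0.0, 0.202]
ft_force: [1.1, 0.3, -0.1]
opening: 0.006
grip_force: 0.0
```

Request:
{"op": "run_rows", "data": {
  "moves": [
    [0.02,0,0.002,0,0],
    [0.04,0,0.004,0,0],
    [0.056,0,0.008,0,0],
    [0.068,0,0.008,0,0],
    [0.068,0,0.008,0,0]
  ]
}}

```text
t: 4.17
eef_pos: [481.9, -93.2, 58.4]
tcp_rot: [3.141, -0.0, 0.203]
ft_force: [-0.2, 0.5, 0.2]
opening: 0.009
grip_force: 0.0
```

Request:
{"op": "run_rows", "data": {
  "moves": [
    [0,-0.01,0,0,0],
    [0,-0.02,0,0,0],
    [0,-0.03,0,0,0],
    [0,-0.038,0,0,0],
    [0,-0.046,0,0,0]
  ]
}}

```text
t: 4.58
eef_pos: [475.9, -70.9, 58.7]
tcp_rot: [3.142, 0.0, 0.202]
ft_force: [1.0, -0.1, 0.4]
opening: 0.005
grip_force: 0.0
```

In the tool's units: -9 mm / 500 = -0.018, -6 mm / 500 = -0.012.

Request:
{"op": "run_rows", "data": {
  "moves": [
    [0,-0.006,0,0,0],
    [0,-0.012,0,0,0],
    [0,-0.018,0,0,0]
  ]
}}

```text
t: 4.83
eef_pos: [474.3, -62.5, 58.7]
tcp_rot: [3.141, -0.0, 0.202]
ft_force: [-0.1, -0.5, -0.6]
opening: 0.006
grip_force: 0.0
```

Request:
{"op": "run_rows", "data": {
  "moves": [
    [0,-0.006,0,0,0],
    [0,-0.012,0,0,0],
    [0,-0.018,0,0,0]
  ]
}}

```text
t: 5.08
eef_pos: [472.5, -53.7, 58.6]
tcp_rot: [3.142, 0.0, 0.202]
ft_force: [-0.0, -0.4, -0.3]
opening: 0.007
grip_force: 0.0
```

```bash
python3 - <<'E'
from h import *
C=cam("wrist");p,d=camrig.read_camera("wrist");cv2.imwrite("pics/w3.png",p[:320,100:560,::-1].copy())
P=cloud(C,d);print(P[255:330:6,316].round(0).tolist());print(P[262,290:345:5].round(0).tolist())
E
```

```text
[[487.0, -52.0, 72.0], [483.0, -52.0, 72.0], [480.0, -53.0, 71.0], [476.0, -54.0, 71.0], [483.0, -52.0, 97.0], [484.0, -52.0, 106.0], [483.0, -52.0, 111.0], [483.0, -52.0, 118.0], [483.0, -52.0, 125.0], [483.0, -52.0, 130.0], [483.0, -52.0, 135.0], [483.0, -52.0, 140.0], [483.0, -52.0, 144.0]]
[[470.0, -39.0, 44.0], [471.0, -42.0, 44.0], [472.0, -45.0, 45.0], [472.0, -48.0, 45.0], [482.0, -49.0, 73.0], [483.0, -52.0, 73.0], [483.0, -55.0, 71.0], [483.0, -57.0, 70.0], [475.0, -63.0, 44.0], [476.0, -66.0, 44.0], [476.0, -69.0, 44.0]]
```

View pics/w3.png

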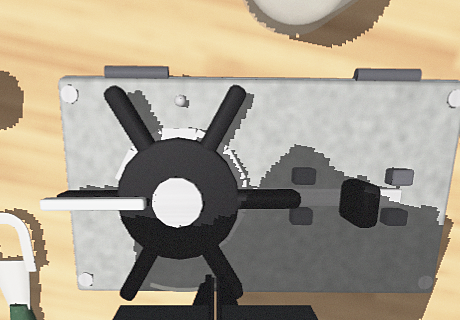

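The crop shows the right front tooth running (205,255)–(240,298), undisturbed, directly below the finger at (215,285). Depth on the finger stops near z≈95 although the TCP reads 58.6. I'll check the real fingertip height with the scene camera.

```bash
python3 - <<'E'
from h import *
C=cam("scene");K,D,o,M=C;e=env.state()["eef_pos"];p,d=camrig.read_camera("scene")
pr=lambda X:cv2.projectPoints(np.float64(X).reshape(-1,1,3),M.T,-M.T@o,K,D)[0].reshape(-1,2)
q=pr([e,e+[0,0,40]]);print(q.round(1))
u,v=q[0].astype(int);P=cloud(C,d)
for r in range(v-45,v+15,4): print(r,P[r,u].round(0))
c=p[v-80:v+60,u-90:u+90,::-1];cv2.imwrite("pics/s1.png",cv2.resize(c,None,fx=4,fy=4,interpolation=cv2.INTER_CUBIC))
E
```

```text
[[368.2 245.5]
 [369.2 231. ]]
200 [174. 216. 502.]
204 [172. 217. 499.]
208 [173. 216. 493.]
212 [172. 216. 489.]
216 [172. 216. 484.]
220 [176. 213. 475.]
224 [175. 213. 470.]
228 [173. 215. 468.]
232 [169. 218. 467.]
236 [170. 217. 461.]
240 [168. 218. 457.]
244 [168. 217. 452.]
248 [167. 218. 447.]
252 [167. 218. 443.]
256 [165. 219. 438.]
```

View pics/s1.png

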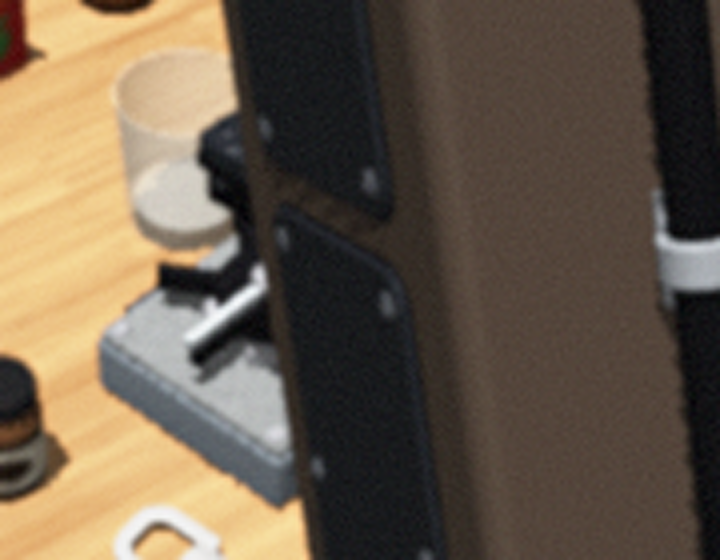

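The arm hides the tip in this view: the rib is visible at (220,310) and a dark finger at (230,160–260), well above the lid. The wrist depth says the finger really ends about 35 mm above the reported TCP. I'll go back over the free spot and lower carefully, checking force and depth.

In the tool's units: 41 mm / 500 = 0.082, 28 mm / 500 = 0.056.

Request:
{"op": "run_rows", "data": {
  "moves": [
    [0,0.028,0,0,0],
    [0,0.056,0,0,0],
    [0,0.082,0,0,0],
    [0,0.082,0.008,0,0],
    [0,0.082,0.018,0,0]
  ]
}}

```text
t: 5.6
eef_pos: [480.9, -94.6, 49.4]
tcp_rot: [3.141, -0.001, 0.2]
ft_force: [0.3, -0.2, -0.8]
opening: 0.006
grip_force: 0.0
```

Request:
{"op": "run_rows", "data": {
  "moves": [
    [0,0,0.006,0,0],
    [0,0,0.012,0,0],
    [0,0,0.016,0,0],
    [0,0,0.016,0,0]
  ]
}}

```text
t: 5.93
eef_pos: [480.5, -93.7, 41.1]
tcp_rot: [-3.141, 0.001, 0.202]
ft_force: [0.6, -0.6, -1.4]
opening: 0.004
grip_force: 0.0
```

```bash
cat > tip.py <<'E'
from h import *
C=cam("wrist");e=env.state()["eef_pos"];p,d=camrig.read_camera("wrist");P=cloud(C,d)
print(e.round(1));print([(r,*P[r,u].round(0)) for u in (311,321) for r in range(255,312,4)])
cv2.imwrite("pics/last.png",p[:,:,::-1])
E
python3 tip.py
```

```text
[480.5 -93.7  41.1]
[(255, np.float64(491.0), np.float64(-90.0), np.float64(44.0)), (259, np.float64(489.0), np.float64(-90.0), np.float64(45.0)), (263, np.float64(487.0), np.float64(-90.0), np.float64(46.0)), (267, np.float64(484.0), np.float64(-91.0), np.float64(45.0)), (271, np.float64(482.0), np.float64(-91.0), np.float64(45.0)), (275, np.float64(479.0), np.float64(-92.0), np.float64(45.0)), (279, np.float64(490.0), np.float64(-90.0), np.float64(80.0)), (283, np.float64(491.0), np.float64(-90.0), np.float64(85.0)), (287, np.float64(491.0), np.float64(-90.0), np.float64(90.0)), (291, np.float64(556.0), np.float64(-79.0), np.float64(248.0)), (295, np.float64(490.0), np.float64(-90.0), np.float64(98.0)), (299, np.float64(491.0), np.float64(-90.0), np.float64(102.0)), (303, np.float64(490.0), np.float64(-90.0), np.float64(106.0)), (3
[... 375 characters left out ...]
), (271, np.float64(483.0), np.float64(-97.0), np.float64(44.0)), (275, np.float64(493.0), np.float64(-94.0), np.float64(79.0)), (279, np.float64(493.0), np.float64(-94.0), np.float64(84.0)), (283, np.float64(493.0), np.float64(-94.0), np.float64(88.0)), (287, np.float64(493.0), np.float64(-94.0), np.float64(94.0)), (291, np.float64(493.0), np.float64(-94.0), np.float64(97.0)), (295, np.float64(493.0), np.float64(-94.0), np.float64(101.0)), (299, np.float64(493.0), np.float64(-94.0), np.float64(105.0)), (303, np.float64(493.0), np.float64(-94.0), np.float64(109.0)), (307, np.float64(493.0), np.float64(-94.0), np.float64(113.0)), (311, np.float64(493.0), np.float64(-94.0), np.float64(117.0))]
```

Confirmed: the TCP reads 41, below the lid, with no contact, and the real tip is at about z=77. Lower 15 mm and stroke.

In the tool's units: 15 mm / 500 = 0.03, 12 mm / 500 = 0.024.

Request:
{"op": "run_rows", "data": {
  "moves": [
    [0,0,0.008,0,0],
    [0,0,0.016,0,0],
    [0,0,0.024,0,0],
    [0,0,0.03,0,0],
    [0,0,0.03,0,0]
  ]
}}

```text
t: 6.4
eef_pos: [480.5, -94.0, 25.9]
tcp_rot: [-3.141, 0.001, 0.202]
ft_force: [0.3, 0.0, 0.1]
opening: 0.003
grip_force: 0.0
```

```bash
python3 tip.py | head -c 900
```

```text
[480.5 -94.   25.9]
[(255, np.float64(496.0), np.float64(-89.0), np.float64(44.0)), (259, np.float64(494.0), np.float64(-89.0), np.float64(45.0)), (263, np.float64(492.0), np.float64(-90.0), np.float64(46.0)), (267, np.float64(489.0), np.float64(-90.0), np.float64(45.0)), (271, np.float64(487.0), np.float64(-91.0), np.float64(43.0)), (275, np.float64(485.0), np.float64(-91.0), np.float64(46.0)), (279, np.float64(491.0), np.float64(-90.0), np.float64(65.0)), (283, np.float64(490.0), np.float64(-90.0), np.float64(70.0)), (287, np.float64(490.0), np.float64(-90.0), np.float64(74.0)), (291, np.float64(490.0), np.float64(-91.0), np.float64(78.0)), (295, np.float64(491.0), np.float64(-90.0), np.float64(84.0)), (299, np.float64(491.0), np.float64(-91.0), np.float64(87.0)), (303, np.float64(491.0), np.float64(-91.0), np.float64(92.0)), (307, np.float64(491.0), np.float64(-91.0), np.float64(95.0)
```

In the tool's units: -20 mm / 500 = -0.04, -16 mm / 500 = -0.032.

Request:
{"op": "run_rows", "data": {
  "moves": [
    [0,-0.008,0,0,0],
    [0,-0.016,0,0,0],
    [0,-0.024,0,0,0],
    [0,-0.032,0,0,0],
    [0,-0.04,0,0,0]
  ]
}}

```text
t: 6.87
eef_pos: [476.7, -74.0, 26.7]
tcp_rot: [3.141, -0.0, 0.202]
ft_force: [-0.9, -2.3, 1.1]
opening: 0.006
grip_force: 0.8
```

Request:
{"op": "run_rows", "data": {
  "moves": [
    [0,-0.006,0,0,0],
    [0,-0.012,0,0,0],
    [0,-0.018,0,0,0]
  ]
}}

```text
t: 7.12
eef_pos: [475.1, -65.5, 26.7]
tcp_rot: [3.141, -0.0, 0.202]
ft_force: [-0.1, -1.6, 0.6]
opening: 0.009
grip_force: 0.7
```

In the tool's units: -20 mm / 500 = -0.04, -16 mm / 500 = -0.032.

Request:
{"op": "run_rows", "data": {
  "moves": [
    [0,-0.008,0,0,0],
    [0,-0.016,0,0,0],
    [0,-0.024,0,0,0],
    [0,-0.032,0,0,0],
    [0,-0.04,0,0,0]
  ]
}}

```text
t: 7.53
eef_pos: [471.0, -45.8, 26.6]
tcp_rot: [3.141, -0.0, 0.202]
ft_force: [1.3, -4.9, 0.7]
opening: 0.003
grip_force: 2.2
```

Request:
{"op": "run_rows", "data": {
  "moves": [
    [0,-0.008,0,0,0],
    [0,-0.016,0,0,0],
    [0,-0.024,0,0,0],
    [0,-0.024,0,0,0],
    [0,-0.024,0,0,0]
  ]
}}

```text
t: 7.95
eef_pos: [467.9, -33.7, 26.5]
tcp_rot: [-3.141, 0.001, 0.202]
ft_force: [-3.5, 1.0, 1.6]
opening: -0.0
grip_force: 2.4
```

```bash
python3 tip.py >/dev/null; python3 - <<'E'
import cv2;cv2.imwrite("pics/w4.png",cv2.imread("pics/last.png")[:330,100:560])
E
```

```text
(no output)
```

View pics/w4.png

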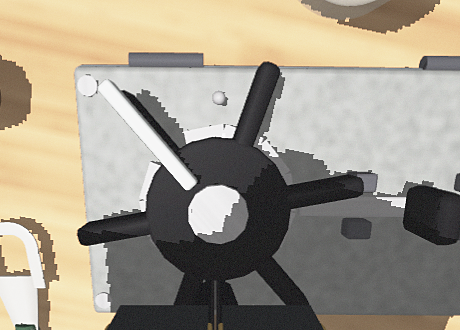

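The crop shows the rib tip at (105,85) and the hub at (218,213), so the wheel has turned about 49° clockwise. It is past halfway, with the finger still against the lead tooth at (190,285). I'll nudge a little more, then withdraw outward and let it settle.

In the tool's units: -4 mm / 500 = -0.008, -3 mm / 500 = -0.006.

Request:
{"op": "run_rows", "data": {
  "moves": [
    [0,-0.006,0,0,0],
    [0,-0.008,0,0,0],
    [0,-0.008,0,0,0]
  ]
}}

```text
t: 8.25
eef_pos: [467.2, -30.1, 26.5]
tcp_rot: [-3.141, 0.001, 0.202]
ft_force: [-5.0, 1.2, 0.1]
opening: 0.006
grip_force: 2.5
```

Request:
{"op": "run_rows", "data": {
  "moves": [
    [-0.024,0,0,0,0],
    [-0.048,0,0,0,0],
    [-0.068,0,0,0,0],
    [-0.088,0,0,0,0],
    [-0.088,0,0,0,0]
  ]
}}

```text
t: 8.67
eef_pos: [423.4, -39.4, 26.7]
tcp_rot: [-3.141, 0.0, 0.201]
ft_force: [-0.5, -0.2, -0.2]
opening: 0.007
grip_force: 0.0
```

```bash
cat > ang.py <<'E'
from h import *
C=cam("wrist");e=env.state()["eef_pos"];p,d=camrig.read_camera("wrist");P=cloud(C,d)
cv2.imwrite("pics/last.png",p[:,:,::-1])
a=.202;ax=np.array([511.7,-25.5]);Q=P[...,:2]-ax
X=Q[...,0]*np.cos(a)+Q[...,1]*np.sin(a);Y=-Q[...,0]*np.sin(a)+Q[...,1]*np.cos(a);z=P[...,2]
r=np.hypot(X,Y);f=np.degrees(np.arctan2(Y,X))
v=np.arange(480)[:,None]<300
rib=(z>77.5)&(z<90)&(r>30)&(r<75)&v&(Y>-70)
print("tcp",e.round(1),"n",rib.sum(),"rib angle",np.median(f[rib]),"wheel deg",-np.median((f[rib]+90)%360), "axis-side x/y of rib",X[rib].mean(),Y[rib].mean())
g=(z>80)&(z<90)&(abs(X)<25)&(Y<-70)&(Y>-130)&v
if g.any(): print("grip",np.median(X[g]),np.median(Y[g]),g.sum())
b=(r>42)&(r<60)&(z>68)&(z<76)&v;print("teeth mod60",np.degrees(np.angle(np.mean(np.exp(1j*np.radians(f[b]*6)))))/6,b.sum())
E
python3 ang.py
```

```text
tcp [423.4 -39.4  26.7] n 456 rib angle 29.68541844932127 wheel deg -119.68541844932128 axis-side x/y of rib 29.936131580873827 16.917048884824286
grip -1.3892997928489113 -92.99498835337691 1860
teeth mod60 29.43380072388312 3882
```

The wheel now rests at −120°, one click done. Second stroke, slightly further out.

In the tool's units: 64 mm / 500 = 0.128, 58 mm / 500 = 0.116.

Request:
{"op": "run_rows", "data": {
  "moves": [
    [0,0.04,0,0,0],
    [0,0.08,0,0,0],
    [0,0.116,0,0,0],
    [0,0.128,0,0,0],
    [0.02,0.128,0,0,0]
  ]
}}

```text
t: 9.13
eef_pos: [447.1, -100.9, 26.6]
tcp_rot: [-3.142, 0.0, 0.199]
ft_force: [-0.4, 0.5, -0.2]
opening: 0.004
grip_force: 0.0
```

Request:
{"op": "run_rows", "data": {
  "moves": [
    [0.02,0,0,0,0],
    [0.04,0,0,0,0],
    [0.056,0,0,0,0],
    [0.056,0,0,0,0]
  ]
}}

```text
t: 9.47
eef_pos: [476.6, -93.4, 26.6]
tcp_rot: [3.141, -0.001, 0.204]
ft_force: [-0.6, 1.0, -0.6]
opening: 0.007
grip_force: 0.0
```

Request:
{"op": "run_rows", "data": {
  "moves": [
    [0,-0.012,0,0,0],
    [0,-0.024,0,0,0],
    [0,-0.034,0,0,0],
    [0,-0.042,0,0,0],
    [0,-0.05,0,0,0]
  ]
}}

```text
t: 9.88
eef_pos: [469.4, -69.4, 26.8]
tcp_rot: [3.141, 0.0, 0.202]
ft_force: [-1.1, -1.2, 0.8]
opening: 0.005
grip_force: 1.1
```

In the tool's units: -20 mm / 500 = -0.04, -16 mm / 500 = -0.032.

Request:
{"op": "run_rows", "data": {
  "moves": [
    [0,-0.008,0,0,0],
    [0,-0.016,0,0,0],
    [0,-0.024,0,0,0],
    [0,-0.032,0,0,0],
    [0,-0.04,0,0,0]
  ]
}}

```text
t: 10.3
eef_pos: [465.7, -50.0, 26.7]
tcp_rot: [3.141, -0.0, 0.202]
ft_force: [0.6, -1.6, 0.3]
opening: 0.005
grip_force: 0.5
```

Request:
{"op": "run_rows", "data": {
  "moves": [
    [0,-0.008,0,0,0],
    [0,-0.016,0,0,0],
    [0,-0.024,0,0,0],
    [0,-0.032,0,0,0],
    [0,-0.036,0,0,0]
  ]
}}

```text
t: 10.72
eef_pos: [462.3, -32.2, 26.7]
tcp_rot: [3.141, -0.001, 0.202]
ft_force: [1.1, -1.2, 1.2]
opening: 0.003
grip_force: 0.9
```

```bash
python3 ang.py
```

```text
tcp [462.3 -32.2  26.7] n 2117 rib angle -20.439612039190298 wheel deg -70.07547343494772 axis-side x/y of rib 29.26302745819834 -13.352278246146152
grip -0.7292572231229357 -93.17406809162883 1553
teeth mod60 -19.976732317144176 4050
```

Request:
{"op": "run_rows", "data": {
  "moves": [
    [-0.024,0,0,0,0],
    [-0.048,0,0,0,0],
    [-0.068,0,0,0,0],
    [-0.08,0,0,0,0],
    [-0.08,0,0,0,0]
  ]
}}

```text
t: 11.18
eef_pos: [421.8, -40.7, 26.6]
tcp_rot: [-3.141, 0.001, 0.201]
ft_force: [-0.1, -0.3, 0.5]
opening: 0.006
grip_force: 0.0
```

```bash
python3 ang.py
```

```text
tcp [421.8 -40.7  26.6] n 316 rib angle -28.58684024441558 wheel deg -61.41315975558442 axis-side x/y of rib 29.100755795584618 -15.731589126187563
grip -1.4396950546401577 -92.97840128146295 1895
teeth mod60 -25.945945220537727 3855
```

Units first: shifts go in shares of 500 mm and turns go in shares of 4 rad. So 64 mm / 500 = 0.128, 58 mm / 500 = 0.116.

Request:
{"op": "run_rows", "data": {
  "moves": [
    [0,0.04,0,0,0],
    [0,0.08,0,0,0],
    [0,0.116,0,0,0],
    [0,0.128,0,0,0],
    [0.02,0.128,0,0,0]
  ]
}}

```text
t: 11.65
eef_pos: [445.2, -102.2, 26.5]
tcp_rot: [-3.141, 0.001, 0.199]
ft_force: [0.5, 0.1, 0.8]
opening: 0.004
grip_force: 0.0
```

```bash
python3 ang.py
```

```text
tcp [ 445.2 -102.2   26.5] n 1012 rib angle -29.349127543446762 wheel deg -60.650872456553245 axis-side x/y of rib 34.516366544689596 -19.190530200743236
grip -1.2701166115405886 -94.17224984685231 1700
teeth mod60 -26.366373022921408 4869
```

Request:
{"op": "run_rows", "data": {
  "moves": [
    [0.02,0,0,0,0],
    [0.04,0,0,0,0],
    [0.056,0,0,0,0],
    [0.056,0,0,0,0]
  ]
}}

```text
t: 12.03
eef_pos: [474.8, -95.0, 26.6]
tcp_rot: [3.141, -0.001, 0.203]
ft_force: [-0.2, 0.8, -0.5]
opening: 0.003
grip_force: 0.0
```

Request:
{"op": "run_rows", "data": {
  "moves": [
    [0,-0.012,0,0,0],
    [0,-0.024,0,0,0],
    [0,-0.034,0,0,0],
    [0,-0.042,0,0,0],
    [0,-0.05,0,0,0]
  ]
}}

```text
t: 12.45
eef_pos: [467.6, -70.8, 26.7]
tcp_rot: [3.141, 0.0, 0.202]
ft_force: [-1.7, -2.4, 1.6]
opening: 0.008
grip_force: 1.2
```

In the tool's units: -20 mm / 500 = -0.04, -16 mm / 500 = -0.032.

Request:
{"op": "run_rows", "data": {
  "moves": [
    [0,-0.008,0,0,0],
    [0,-0.016,0,0,0],
    [0,-0.024,0,0,0],
    [0,-0.032,0,0,0],
    [0,-0.04,0,0,0]
  ]
}}

```text
t: 12.87
eef_pos: [464.0, -51.4, 26.7]
tcp_rot: [3.141, -0.0, 0.202]
ft_force: [-0.5, -2.6, 2.5]
opening: 0.002
grip_force: 1.3
```

Request:
{"op": "run_rows", "data": {
  "moves": [
    [0,-0.008,0,0,0],
    [0,-0.016,0,0,0],
    [0,-0.024,0,0,0],
    [0,-0.032,0,0,0],
    [0,-0.036,0,0,0]
  ]
}}

```text
t: 13.28
eef_pos: [460.4, -33.5, 26.6]
tcp_rot: [3.141, -0.0, 0.202]
ft_force: [1.9, -1.6, 1.7]
opening: 0.002
grip_force: 1.0
```

```bash
python3 ang.py
```

```text
tcp [460.4 -33.5  26.6] n 1884 rib angle -78.17693917888184 wheel deg -12.508758576842567 axis-side x/y of rib -1.4015219366306735 -36.841779062521866
grip -0.8527431488169182 -93.14522987938071 1572
teeth mod60 -17.950081593478785 4323
```

Request:
{"op": "run_rows", "data": {
  "moves": [
    [-0.024,0,0,0,0],
    [-0.048,0,0,0,0],
    [-0.068,0,0,0,0],
    [-0.08,0,0,0,0],
    [-0.08,0,0,0,0]
  ]
}}

```text
t: 13.75
eef_pos: [420.0, -42.1, 26.6]
tcp_rot: [-3.141, 0.001, 0.201]
ft_force: [0.3, -0.5, -0.3]
opening: 0.001
grip_force: 0.0
```

```bash
python3 ang.py
```

```text
tcp [420.  -42.1  26.6] n 1766 rib angle -83.81463267684259 wheel deg -6.185367323157415 axis-side x/y of rib 5.3083032845617 -48.66701715026527
grip -1.3298937690312869 -93.01622182632808 1906
teeth mod60 -22.454703649239164 3090
```

The angle reads −6°, so I'll let it settle and look again.

In the tool's units: -5 mm / 500 = -0.01.

Request:
{"op": "run_rows", "data": {
  "moves": [
    [-0.01,0,0,0,0],
    [-0.01,0,0,0,0],
    [-0.01,0,0,0,0],
    [-0.01,0,0,0,0],
    [-0.01,0,0,0,0]
  ]
}}

```text
t: 14.22
eef_pos: [416.5, -43.0, 26.6]
tcp_rot: [3.141, -0.0, 0.202]
ft_force: [0.7, 0.3, 0.3]
opening: 0.002
grip_force: 0.0
```

```bash
python3 ang.py; python3 - <<'E'
import cv2;cv2.imwrite("pics/w5.png",cv2.imread("pics/last.png")[:330,100:560])
E
```

```text
tcp [416.5 -43.   26.6] n 1804 rib angle -91.16805325234638 wheel deg -356.3680338282384 axis-side x/y of rib -0.9742509492328228 -49.092401298986424
grip -1.5344641204732774 -93.04359670910097 1962
teeth mod60 -29.951175869045247 3115
```

View pics/w5.png

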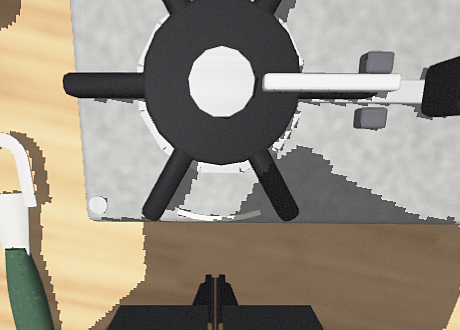

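The wheel is settled on its mark: the rib points right at the bolt, (265–400,82), and the teeth read −29.95° mod 60. Next, go around to the grip's far side.

In the tool's units: 127 mm / 500 = 0.254, 115 mm / 500 = 0.23.

Request:
{"op": "run_rows", "data": {
  "moves": [
    [0,0.06,-0.008,0,0],
    [0,0.12,-0.008,0,0],
    [0,0.18,-0.008,0,0],
    [0,0.23,-0.008,0,0],
    [0,0.254,-0.008,0,0]
  ]
}}

```text
t: 14.68
eef_pos: [442.6, -170.0, 30.7]
tcp_rot: [3.141, -0.001, 0.2]
ft_force: [-0.5, -0.1, 1.0]
opening: 0.002
grip_force: 0.0
```

Request:
{"op": "run_rows", "data": {
  "moves": [
    [0.05,0,0,0,0],
    [0.1,0,0,0,0],
    [0.15,0,0,0,0],
    [0.19,0,0,0,0],
    [0.19,0,0,0,0]
  ]
}}

```text
t: 15.1
eef_pos: [537.7, -147.5, 30.5]
tcp_rot: [3.141, -0.002, 0.203]
ft_force: [-0.1, -0.0, -0.2]
opening: 0.003
grip_force: 0.0
```

```bash
cat > g.py <<'E'
from h import *
exec(open("ang.py").read())
F=(np.arange(480)[:,None]>270)&(z>50)&(z<110)&(r<170)
print("finger Y",np.percentile(Y[F],[2,50,98]),"X max",np.percentile(X[F],98),"z min",z[F].min(),"grip edges",np.percentile(Y[g],[2,98]))
E
python3 g.py
```

```text
tcp [ 537.7 -147.5   30.5] n 0 rib angle nan wheel deg nan axis-side x/y of rib nan nan
grip 11.647473883509218 -120.17906232386619 425
teeth mod60 28.39487691771988 1129
finger Y [-127.77803139  -31.53844191   18.92845707] X max 15.421895197101078 z min 50.01318211589134 grip edges [-129.48644203  -90.83794128]
  return _methods._mean(a, axis=axis, dtype=dtype,
  ret = ret.dtype.type(ret / rcount)
<string>:9: RuntimeWarning: Mean of empty slice.
```

In the tool's units: -18 mm / 500 = -0.036, -15 mm / 500 = -0.03.

Request:
{"op": "run_rows", "data": {
  "moves": [
    [0,-0.008,0,0,0],
    [0,-0.016,0,0,0],
    [0,-0.024,0,0,0],
    [0,-0.03,0,0,0],
    [0,-0.036,0,0,0]
  ]
}}

```text
t: 15.57
eef_pos: [530.7, -130.5, 30.8]
tcp_rot: [3.141, 0.0, 0.202]
ft_force: [-0.6, -1.7, -0.1]
opening: 0.002
grip_force: 0.8
```

Request:
{"op": "run_rows", "data": {
  "moves": [
    [0,-0.006,0,0,0],
    [0,-0.01,0,0,0],
    [0,-0.014,0,0,0]
  ]
}}

```text
t: 15.82
eef_pos: [529.7, -123.8, 30.7]
tcp_rot: [3.141, -0.0, 0.202]
ft_force: [-0.4, -1.3, 0.1]
opening: 0.005
grip_force: 0.8
```

Request:
{"op": "run_rows", "data": {
  "moves": [
    [0,-0.004,0,0,0],
    [0,-0.008,0,0,0],
    [0,-0.01,0,0,0]
  ]
}}

```text
t: 16.07
eef_pos: [528.8, -118.8, 30.7]
tcp_rot: [3.141, -0.0, 0.202]
ft_force: [-0.4, -1.5, 1.6]
opening: 0.008
grip_force: 0.8
```

In the tool's units: -2 mm / 500 = -0.004, -1 mm / 500 = -0.002.

Request:
{"op": "run_rows", "data": {
  "moves": [
    [0,-0.002,0,0,0],
    [0,-0.004,0,0,0],
    [0,-0.004,0,0,0]
  ]
}}

```text
t: 16.32
eef_pos: [528.4, -116.9, 30.6]
tcp_rot: [3.142, -0.0, 0.202]
ft_force: [0.2, 0.0, 0.5]
opening: 0.001
grip_force: 0.3
```

Request:
{"op": "run_rows", "data": {
  "moves": [
    [0,-0.002,0,0,0],
    [0,-0.004,0,0,0],
    [0,-0.004,0,0,0]
  ]
}}

```text
t: 16.57
eef_pos: [528.4, -116.1, 30.8]
tcp_rot: [3.14, -0.001, 0.202]
ft_force: [-0.7, -9.4, 0.3]
opening: 0.001
grip_force: 4.5
```

In the tool's units: -2 mm / 500 = -0.004, -1 mm / 500 = -0.002.

Request:
{"op": "run_rows", "data": {
  "moves": [
    [0,-0.002,0,0,0],
    [0,-0.004,0,0,0],
    [0,-0.004,0,0,0]
  ]
}}

```text
t: 16.82
eef_pos: [528.6, -115.7, 31.1]
tcp_rot: [3.137, -0.002, 0.202]
ft_force: [-0.8, -20.8, 1.0]
opening: 0.006
grip_force: 10.1
```

Hard stop reached, so back off and check.

In the tool's units: 25 mm / 500 = 0.05, 15 mm / 500 = 0.03.

Request:
{"op": "run_rows", "data": {
  "moves": [
    [0,0.01,0,0,0],
    [0,0.03,0,0,0],
    [0,0.05,0,0,0]
  ]
}}

```text
t: 17.07
eef_pos: [532.7, -138.0, 30.6]
tcp_rot: [-3.141, 0.0, 0.202]
ft_force: [0.0, -0.0, 0.0]
opening: 0.004
grip_force: 0.0
```

Request:
{"op": "run_rows", "data": {
  "moves": [
    [-0.05,0,0,0,0],
    [-0.1,0,0,0,0],
    [-0.15,0,0,0,0],
    [-0.2,0,0,0,0],
    [-0.22,0,0,0,0]
  ]
}}

```text
t: 17.48
eef_pos: [422.3, -159.9, 30.5]
tcp_rot: [-3.14, 0.001, 0.201]
ft_force: [0.5, 0.0, -0.1]
opening: 0.001
grip_force: 0.0
```

Request:
{"op": "run_rows", "data": {
  "moves": [
    [0,-0.04,0,0,0],
    [0,-0.08,0,0,0],
    [0,-0.12,0,0,0],
    [0,-0.16,0,0,0],
    [0,-0.16,0,0,0]
  ]
}}

```text
t: 17.9
eef_pos: [408.2, -79.3, 30.6]
tcp_rot: [-3.141, 0.001, 0.203]
ft_force: [0.8, -0.3, 0.2]
opening: 0.006
grip_force: 0.0
```

```bash
python3 g.py; python3 - <<'E'
import cv2;cv2.imwrite("pics/w6.png",cv2.imread("pics/last.png")[:330,100:640])
E
```

```text
tcp [408.2 -79.3  30.6] n 1838 rib angle -91.42535067279613 wheel deg -356.4993499072448 axis-side x/y of rib -1.1756187586665225 -49.22013479590278
grip -1.7689193432998938 -77.54054500528896 1915
teeth mod60 -29.556784075815383 3330
finger Y [-39.82450257 -31.84720318 -24.31759635] X max -99.62385548126382 z min 66.45297757117694 grip edges [-83.51454073 -72.75228285]
```

View pics/w6.png

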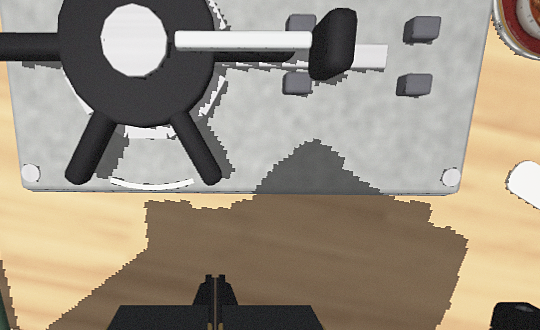

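The grip at crop (333,45) has moved in against the rib, and the rib still points at the bolt. To remove parallax I'll measure the grip with the camera aligned with it in y.

In the tool's units: 40 mm / 500 = 0.08, 30 mm / 500 = 0.06.

Request:
{"op": "run_rows", "data": {
  "moves": [
    [0.02,0.03,0,0,0],
    [0.04,0.06,0,0,0],
    [0.04,0.08,0,0,0],
    [0.04,0.08,0,0,0]
  ]
}}

```text
t: 18.28
eef_pos: [437.4, -118.5, 30.5]
tcp_rot: [3.141, -0.001, 0.2]
ft_force: [-0.6, 1.1, 0.2]
opening: 0.008
grip_force: 0.0
```

```bash
python3 - <<'E'
exec(open("ang.py").read())
import numpy as np
m=(z>82)&(z<90)&(abs(X)<20)&(Y<-60)&(Y>-130)&v
print("cam Y",(C[2][:2]-ax)@[-np.sin(a),np.cos(a)],"grip top edges",np.percentile(Y[m],[3,97]),np.median(Y[m]),m.sum())
l=(z>40)&(z<49)&v;print("lid Y min",np.percentile(Y[l],.5), "X min",np.percentile(X[l],.5))
h=(r<14)&(z>74)&(z<79)&v;print("hub Y",Y[h].min(),Y[h].max())
E
```

```text
tcp [ 437.4 -118.5   30.5] n 1585 rib angle -91.14222789392677 wheel deg -356.6532191990904 axis-side x/y of rib -0.9680154035659985 -49.29806579547543
grip -1.422445610354976 -78.53206778247247 1696
teeth mod60 -29.158895715112717 2734
cam Y -76.47073585314135 grip top edges [-83.51688574 -73.56261818] -78.52849149999551 1507
lid Y min -199.00389481718736 X min -63.29051093289948
hub Y -13.805512632967918 12.228810904182799
```

The grip is 78 mm from the axis, exactly home (96−18). I'll rise clear and hand in.

In the tool's units: -60 mm / 500 = -0.12, -40 mm / 500 = -0.08.

Request:
{"op": "run_rows", "data": {
  "moves": [
    [0,0,-0.04,0,0],
    [0,0,-0.08,0,0],
    [0,0,-0.12,0,0],
    [0,0,-0.12,0,0],
    [0,0,-0.12,0,0]
  ]
}}

```text
t: 18.75
eef_pos: [436.1, -116.3, 91.1]
tcp_rot: [3.141, -0.001, 0.202]
ft_force: [-0.4, -0.7, 0.0]
opening: 0.005
grip_force: 0.0
```

```bash
python3 -c "
from cell import env, camrig
print(env.job_done())"
```

```text
the job is handed in; nothing more can be done
None
```

I flicked the wheel three clicks onto its mark, pushed the bolt home and handed the job in at about 19 s; my last camera check put the rib within about 1° of its mark and the grip 78 mm from the wheel's axis (fully home), but no verdict was printed.

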